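# Fit the drum's spout and hold a freshly peeled drip tray under it

## Robot

A 6-joint arm with a two-finger parallel gripper is mounted at the origin on a cart in front of the work surface, level with it; the furniture and walls round the work are solid. World frame = base frame: x ahead of the robot, y to its left, z up, the work surface at z = 0. Lengths are in m, angles in rad, forces in N, time in s.
With the tool pointing down it reaches from about 0.35 to 0.975 m from the base axis. Payload 4.9 kg.
Tool frame: the origin (TCP) lies midway between the tips of the shut fingers; the grasp point (between the pads) lies 19 mm behind it; z points along the fingers, y is the line along which they close (so a half turn about z gives the same grasp; the last joint's range is limited). The gripper opens to 85 mm and grips with 20 to 120 N. Pads are 22 mm wide; open, the fingers measure 114 mm over their backs; the gripper's body (76 mm by 85 mm) begins 54 mm behind the grasp point. The pads swing forward as they close: fully open they stand 13 mm farther back than shut.
Start: joints at [-1.328, 0.053, 1.613, -0, 1.476, -0.119], TCP at [0.221, -0.585, 0.196] pointing down, gripper open.
Joint ranges: [-3.01, 3.01], [-1.01, 2.22], [0.06, 2.58], [-1.02, 4.17], [0.09, 2.62], [-3.14, 3.14]. Speed limits (rad/s): [2.57, 2.57, 3.14, 3.14, 3.14, 3.14].

## Interface

Orientations are given as a unit quaternion [w, x, y, z].
In Python, from plant import state, grab_frame, camera_info, job_done, spot_in, masks_of, pinpoint gives the robot as it stands.
- The arm moves only by the shell command python3 -m handwheel 'ROWS' [OPENING]. ROWS is JSON, a list that holds one entry, the list of rows, each a list of 6 numbers: the shift along the world's x, y, z in m, then the turn, a rotation vector about the world's x, y, z in degrees. In form: [[[tx, ty, tz, ax, ay, az], ...]]. A call has 1 to 20 rows; each row shifts and turns the commanded pose from where the row before left it; what a row does not reach is not made up. A row lasts 1/12 s, in which the tool goes at most 41.7 mm and 7.16 degrees, less where a joint would pass 70% of its speed; a pose out of reach is approached as far as the arm can. A call is refused whole if a number of a shift passes 0.0417 or a number of a turn 7.16, either way. A call with a gripper value outside its range is refused whole. OPENING is the opening, from 0 (shut) to 1 (fully open), set as the call begins (- or left out, the last holds). The fingers move at their own pace and stop on an object; the grip force is fixed at half the most. Time passes only in rows, so rows that do not move let the fingers close. It gives the time, the measured TCP pose, the force, the opening and the grip force at its end, in the units of the state.
- state(): the state, without advancing time (a new reading comes with each control period).
- grab_frame(name): name is "scene" or "top" or "wrist"; returns (picture, depth): 420x560x3 uint8, blue, green, red; 420x560 float32, m along the optical axis (not along the pixel's ray), 0 where there is no reading.
- camera_info(name): a dict with "fx", "fy", "cx", "cy" (pixels), "T" (4x4, takes a point from camera to world coordinates). Camera axes: x right, y up, looking along -z (the intrinsics and any distortion apply to the point x, -y, -z); pixel columns grow to the right and rows downward; lengths in m; the calibration is good to about 2 mm. A picture is of the moment at which its call begins: read the wrist's pose just before it. camera_info takes no time and is no camera call; for the wrist camera it gives the pose at the moment of the call.
- job_done(): hands the job in; it is judged then, once.
Trained networks look in the newest picture that a camera, given by its name, has taken for a name from the list of things; names that differ only in an ending like _2 or _b are one class to them, and where a whole thing is asked for, a point or a joint stands for the part that bears it (a point fixed in the world has none). Each returns a list of dicts, best first, with "conf" (0 to 1); they miss things now and then, are a little off and sometimes report something else, mostly with a low value. They report only what shows in the picture. A call takes as long as a camera call.
- spot_in(camera, thing): "box" ([left, top, width, height] in pixels, round what is visible of it).
- masks_of(camera, thing): "region" (420x560 bool, what is visible of it) and "box" ([left, top, width, height] in pixels, round what is visible of it).
- pinpoint(camera, thing): "position" ([column, row] in pixels: a listed point, or the origin of a listed thing).
The state is a dict: "time": time; "joint_pos": joint angles; "joint_vel": joint speeds; "joint_efforts": joint torques, N m; "tool_pos": TCP position; "tool_rot": TCP orientation; "contact_force": force on the tool from outside, world axes, zero at the start; "ft_torque": the same for the moment, N m; "gripper_width": opening from 0.0 (shut) to 1.0 (fully open); "grasp_force": force on a finger pad.
Only numpy, scipy, OpenCV 4.12 (cv2) and the standard library are available. Lean on these libraries where they do the work, as an engineer would, in place of code of your own. Each camera call takes 0.05 s, during which the arm holds its last target. There are 200 camera calls.

## Task

Get the oil drum ready for drawing oil: push the loose orange spout, wide mouth first, fully home onto the brass spigot of the drum's tap and let go of it. Then peel the top drip tray off the nested stack, whose trays snap and cling together: lift it by the lug at its one corner first, with the opposite corner still down, so that the other trays stay standing on the bench. Finish while still holding that tray, level and touching nothing else, close below the spout with the spout's open end over the middle of the tray; leave the roll of tape, spark plug, wrench and screwdriver alone.

Things in the scene. Friction and masses are not known exactly. Their poses are not given: they have to be found in the camera images.
- oil_drum: fixed blue steel drum (130 mm diameter, 202 mm long, top at 294 mm) lying on a dark stand; origin on the bench under its middle. Its x axis is level and runs out of the end with the brass tap (collar 37 mm in diameter, fixed red lever 26 mm above the axis). The tap ends in a plain spigot, 22 mm in diameter, pointing along +x with its axis 175 mm above the bench.
- spigot_root (a point): centre of the flat face of the tap's collar, on the spigot's axis, 140 mm along x from the drum's origin; the spout is home when its mouth stands against this face.
- spigot_tip (a point): the spigot's free end on its axis, 58 mm from spigot_root; its last 8 mm are coned down to 12 mm diameter.
- spout: loose orange spout, 105 mm long, 80 g, lying with its axis level, 18 mm up. Straight tube (32 mm outside, bore 25.5 mm and 72 mm deep) narrowing to a nozzle (21 mm). Octagonal collars, 36 mm across flats, at the mouth and round its middle (26 mm long, to grip). Origin on the bench under the middle of the grip collar; x along the axis, mouth to nozzle: points along the drum's x when home.
- spout_mouth (a point): centre of the spout's wide open mouth, on its axis, at x = -63 mm.
- spout_end (a point): centre of the spout's narrow open end, on its axis, at x = +42 mm.
- tray_stack: the five lower trays of the nested stack, loose on the bench as one lump, 1.15 kg, 60 mm high to their uppermost rim, same outline as the top tray; origin at the centre of the underside, z up, same x and y as the top tray's.
- top_tray: grey pressed-steel drip tray, 0.2 kg, 152 x 112 mm over the rim, 32 mm deep; origin at the centre of its underside (35 mm up in the stack), x along the long side. A snap in each side (3 N) holds it, its rim 7 mm above the next. Kept level, all snaps pull at once (14 N) and lift the whole stack; tipped up by the lug (5 N) about the far corner they part in turn, the last when the lug is 40 mm up.
- tray_lug (a point): middle of the lifting lug, an upright rounded block standing on an ear at one corner of the top tray (x = +78 mm, y = +57 mm): 14 mm thick, 26 mm long with the length along the tray's diagonal, rising 24 mm above the rim; this point is 12 mm above the rim. Grip it across its thickness.
- tray_far_corner (a point): top of the rim at the corner of the top tray opposite to the lug (x = -70 mm, y = -50 mm).
- tray_mid (a point): middle of the top tray's opening, at the height of its rim (32 mm above its origin).
- wire_bin: fixed cream sheet-steel bin, open and empty, 200 mm along its x, 360 mm along its y, 118 mm high, behind the work; origin under its middle. The tray must not rest on it.
- black_tape: bystander: roll of black tape lying flat, 72 mm diameter, 18 mm high; leave it alone.
- spark_plug: bystander: used spark plug lying on the bench, 73 mm long, 21 mm thick; leave it alone.
- wrench: bystander: small combination wrench lying flat, 135 mm long; leave it alone.
- screwdriver: bystander: screwdriver with a yellow handle lying on the bench, 193 mm long, 23 mm thick; leave it alone.

How it is judged:
By the outcome, as a careful person would: the job done as asked, in the order asked, and still so for the second after the job is handed in, while the arm keeps its last pose, push and grip.
It also fails if it takes over 67 s, if anything falls off the work surface, if the arm or the gripper's body presses on something with over 40 N, if the wrist force passes 120 N, or if a joint passes its speed limit or range.

## Working session

There is one attempt and no reset: what is moved stays moved. The work goes in short steps, Python scripts to look and compute and a shell command to move; the robot and the scene stay as the last step left them, time stands still between calls to the robot, and variables do not carry over. Pictures are saved under pics/ and viewed, at most 10 in all, crops included, and the job is handed in when it is done.

```bash
mkdir -p pics; cat > h.py <<'E'
import numpy as np, cv2
from plant import state, grab_frame, camera_info, job_done, spot_in, masks_of, pinpoint
def deproj(ci,u,v,d):
    p=np.array([(u-ci['cx'])/ci['fx']*d,-(v-ci['cy'])/ci['fy']*d,-d,1]); return (ci['T']@p)[:3]
def at_z(ci,u,v,z):
    a=ci['T'][:3,3]; b=deproj(ci,u,v,1.0); t=(z-a[2])/(b[2]-a[2]); return a+t*(b-a)
E
python3 - <<'E'
from h import *
for c in ("scene","top"):
    im,d=grab_frame(c); cv2.imwrite(f"pics/{c}0.png",im); ci=camera_info(c)
    print(c,{k:ci[k] for k in ci if k!='T'},ci['T'].round(3).tolist())
    for n,z in (("spout_mouth",.018),("spout_end",.018),("spout",0),("spigot_root",.175),("spigot_tip",.175),("tray_lug",.079),("tray_far_corner",.067),("tray_mid",.067),("oil_drum",0),("wire_bin",0)):
        r=pinpoint(c,n)
        for q in r[:1]:
            u,v=q['position']; print(n,round(q['conf'],2),round(u),round(v),at_z(ci,u,v,z).round(4))
E
```

```text
scene {'fx': 434.7664268883025, 'fy': 434.7664268883025, 'cx': 276.99793868431794, 'cy': 205.85322200646706} [[-0.881, 0.331, -0.34, 0.061], [-0.474, -0.644, 0.601, 0.775], [-0.02, 0.69, 0.723, 1.134], [0.0, 0.0, 0.0, 1.0]]
spout_mouth 0.91 291 241 [ 0.4684 -0.0312  0.018 ]
spout_end 0.61 273 263 [0.4792 0.0732 0.018 ]
spout 0.73 281 256 [0.4772 0.025  0.    ]
spigot_root 0.88 349 138 [ 0.4439 -0.4361  0.175 ]
spigot_tip 0.59 343 144 [ 0.4464 -0.3927  0.175 ]
tray_lug 0.84 206 330 [0.5076 0.3847 0.079 ]
tray_far_corner 0.64 250 284 [0.4828 0.2012 0.067 ]
oil_drum 0.8 354 152 [ 0.4614 -0.5796  0.    ]
top {'fx': 514.4548192719533, 'fy': 514.4548192719533, 'cx': 273.79048770626144, 'cy': 205.58624880348947} [[-0.0, 0.996, -0.085, 0.372], [-1.0, -0.002, -0.021, -0.105], [-0.021, 0.085, 0.996, 1.824], [0.0, 0.0, 0.0, 1.0]]
spout_mouth 0.23 303 236 [ 0.42   -0.1682  0.018 ]
spout_end 0.52 235 220 [0.4747 0.0686 0.018 ]
spout 0.62 242 220 [0.4754 0.0476 0.    ]
spigot_root 0.69 392 222 [ 0.4602 -0.4483  0.175 ]
spigot_tip 0.78 374 226 [ 0.4462 -0.3898  0.175 ]
tray_lug 0.65 144 208 [0.5146 0.3754 0.079 ]
tray_far_corner 0.92 196 218 [0.4783 0.1998 0.067 ]
tray_mid 0.81 174 215 [0.4898 0.2755 0.067 ]
wire_bin 0.41 198 220 [0.477  0.2035 0.    ]
```

```bash
python3 -c "
import cv2,numpy as np
a=cv2.imread('pics/scene0.png');b=cv2.imread('pics/top0.png')
cv2.imwrite('pics/both.png',cv2.resize(np.hstack([a,b]),(800,300)))"
```

```text
(no output)
```

View pics/scene0.png

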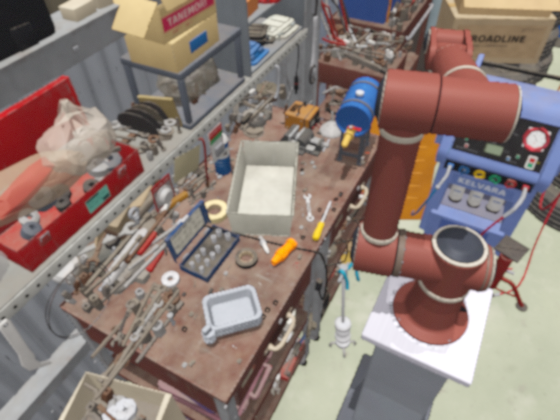

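View pics/top0.png

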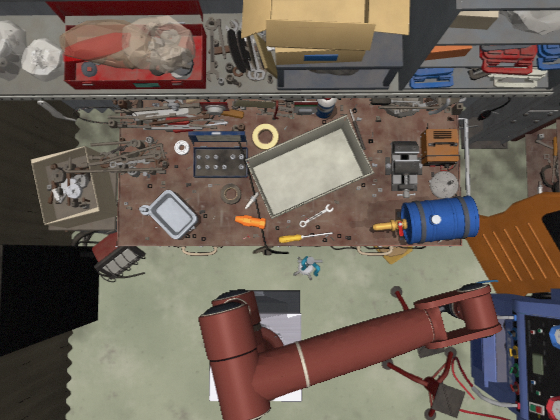

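```bash
python3 -c "
import cv2,numpy as np
a=cv2.imread('pics/scene0.png');b=cv2.imread('pics/top0.png')
f=lambda i,x,y,w,h:cv2.resize(i[y:y+h,x:x+w],(400,300),interpolation=cv2.INTER_CUBIC)
cv2.imwrite('pics/z.png',np.vstack([np.hstack([f(a,250,225,80,60),f(b,210,190,80,60)]),np.hstack([f(a,180,270,100,75),f(b,360,180,120,90)])]))"
python3 - <<'E'
from h import *
for c in ("scene","top"):
    im,d=grab_frame(c); ci=camera_info(c)
    for n in ("spout","top_tray","oil_drum","wrench","screwdriver","spark_plug","tray_lug","wire_bin"):
        for q in masks_of(c,n)[:1]:
            m=q['region']; vs,us=np.nonzero(m&(d>0)); P=np.array([deproj(ci,u,v,d[v,u]) for u,v in zip(us,vs)])
            cc=np.cov(P[:,:2].T); w,e=np.linalg.eigh(cc)
            print(c,n,round(q['conf'],2),q['box'],len(P),'lo',np.percentile(P,2,0).round(3),'hi',np.percentile(P,98,0).round(3),'mean',P.mean(0).round(3),'ax',e[:,1].round(3))
E
```

```text
scene spout 0.79 [270.3, 237.4, 25.8, 28.1] 325 lo [ 0.449 -0.026  0.008] hi [0.491 0.072 0.04 ] mean [0.469 0.023 0.029] ax [0.183 0.983]
scene oil_drum 0.86 [338.5, 77.4, 37.3, 86.7] 2312 lo [ 0.398 -0.672  0.004] hi [ 0.516 -0.406  0.287] mean [ 0.455 -0.528  0.206] ax [-0.186  0.982]
scene screwdriver 0.52 [310.6, 203.2, 19.9, 38.8] 209 lo [ 0.399 -0.253 -0.002] hi [ 0.433 -0.079  0.027] mean [ 0.415 -0.138  0.015] ax [-0.147  0.989]
scene spark_plug 0.4 [265.2, 238.8, 31.1, 25.8] 325 lo [ 0.45  -0.026  0.003] hi [0.492 0.072 0.04 ] mean [0.47  0.025 0.029] ax [0.197 0.98 ]
scene tray_lug 0.7 [201.5, 284.0, 61.3, 51.0] 2043 lo [0.42  0.214 0.033] hi [0.566 0.389 0.089] mean [0.499 0.287 0.052] ax [0.456 0.89 ]
top spout 0.65 [231.3, 215.6, 33.4, 13.4] 262 lo [ 0.453 -0.03   0.017] hi [0.489 0.065 0.043] mean [0.471 0.016 0.032] ax [0.168 0.986]
top top_tray 0.64 [139.0, 188.9, 59.3, 51.2] 1527 lo [0.42  0.212 0.027] hi [0.566 0.379 0.082] mean [0.494 0.293 0.051] ax [0.578 0.816]
top oil_drum 0.7 [374.3, 195.1, 105.1, 52.3] 3413 lo [ 0.401 -0.678  0.051] hi [ 0.527 -0.418  0.291] mean [ 0.462 -0.563  0.248] ax [-0.107  0.994]
top wrench 0.53 [301.2, 203.8, 31.0, 21.1] 98 lo [ 0.461 -0.269 -0.003] hi [ 0.524 -0.159  0.015] mean [ 0.495 -0.221  0.007] ax [-0.494  0.869]
top screwdriver 0.76 [274.9, 234.9, 38.2, 9.3] 145 lo [ 0.398 -0.19   0.011] hi [ 0.422 -0.089  0.032] mean [ 0.412 -0.129  0.022] ax [-0.14  0.99]
top tray_lug 0.96 [136.3, 188.7, 61.8, 47.8] 1485 lo [0.421 0.212 0.03 ] hi [0.566 0.379 0.085] mean [0.495 0.292 0.052] ax [0.567 0.824]
```

View pics/z.png

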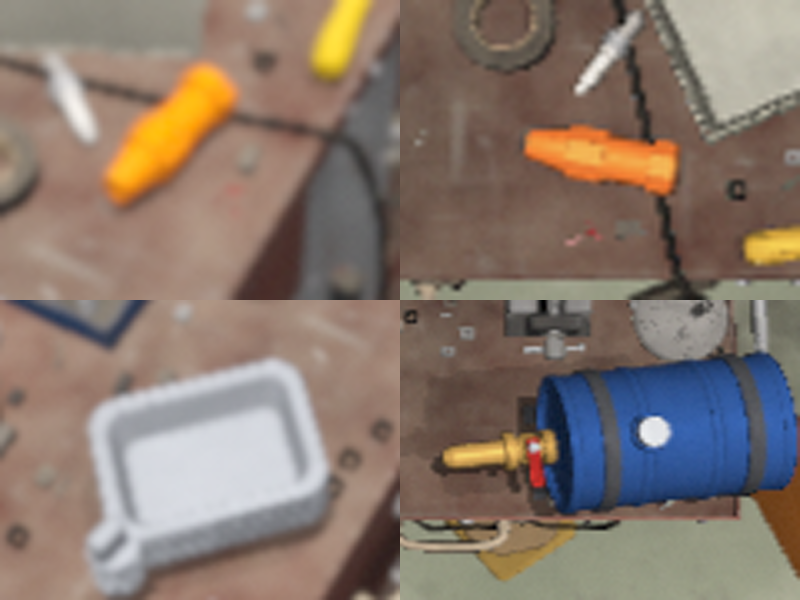

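```bash
python3 - <<'E'
from h import *
from scipy.spatial.transform import Rotation as R
s=state(); q=s['tool_rot']; M=R.from_quat([*q[1:],q[0]]).as_matrix(); print(M.round(3).tolist(),s['tool_pos'],s['time'])
print('tool y angle',np.degrees(np.arctan2(M[1,1],M[0,1])))
E
python3 -m handwheel '[[[0.010,0.038,0,0,0,0],[0.015,0.038,0,0,0,0],[0.016,0.038,0,0,0,0],[0.016,0.038,0,0,0,0],[0.016,0.038,0,0,0,0],[0.016,0.038,0,0,0,0],[0.016,0.038,0,0,0,0],[0.016,0.038,0,0,0,0],[0.016,0.038,0,0,0,0],[0.016,0.038,0,0,0,0],[0.016,0.038,0,0,0,0],[0.016,0.038,0,0,0,0],[0.016,0.038,0,0,0,0],[0.016,0.038,0,0,0,0],[0.016,0.038,0,0,0,0],[0.016,0.038,0,0,0,0]]]' 1
```

```text
[[0.935, 0.354, 0.0], [0.354, -0.935, -0.0], [0.0, 0.0, -1.0]] [ 0.22122628 -0.58451657  0.19640559] 2.0
tool y angle -69.27161271141657
time: 3.33
tool_pos: [0.4707, 0.0257, 0.1969]
tool_rot: [0.0, 0.984, 0.18, 0.001]
contact_force: [1.1, -0.9, 1.0]
gripper_width: 1.001
grasp_force: 0.0
```

```bash
python3 -m handwheel '[[[0,0,0,0,0,7.1],[0,0,0,0,0,7.1],[0,0,0,0,0,7.1],[0,0,0,0,0,7.1],[0,0,0,0,0,7.1],[0,0,0,0,0,7.1],[0,0,0,0,0,7.1],[0,0,0,0,0,7.1],[0,0,0,0,0,2.5],[0,0,0,0,0,0]]]'
cat >> h.py <<'E'
from scipy.spatial.transform import Rotation as R
def pose():
    s=state(); q=s['tool_rot']; M=R.from_quat([*q[1:],q[0]]).as_matrix(); return s,np.array(s['tool_pos']),M
E
python3 - <<'E'
from h import *
s,p,M=pose(); print(s['time'],p.round(4),np.degrees(np.arctan2(M[1,1],M[0,1])),s['joint_pos'].round(2) if hasattr(s['joint_pos'],'round') else s['joint_pos'])
ci=camera_info('wrist'); im,d=grab_frame('wrist'); cv2.imwrite('pics/w1.png',im)
for n in ("spout_mouth","spout_end"):
    for q in pinpoint('wrist',n)[:1]: print(n,q['conf'],q['position'],at_z(ci,*q['position'],.018).round(4))
for q in masks_of('wrist','spout')[:1]:
    m=q['region']&(d>0); vs,us=np.nonzero(m); P=np.array([deproj(ci,u,v,d[v,u]) for u,v in zip(us,vs)]); P=P[(P[:,2]>.008)&(P[:,2]<.05)]
    r=cv2.minAreaRect(P[:,:2].astype(np.float32)*1000); print(q['conf'],len(P),r,np.percentile(P,[1,99],0).round(4)); 
    c,e=cv2.PCACompute(P[:,:2].astype(np.float32),None); print(c,e[0])
E
```

```text
time: 4.17
tool_pos: [0.4702, 0.0235, 0.1965]
tool_rot: [0.0, 0.766, 0.643, 0.0]
contact_force: [-0.1, 0.1, -0.6]
gripper_width: 1.0
grasp_force: 0.0
4.1667 [0.4702 0.0235 0.1965] -9.933856112443026 [-0.11 -0.33  1.96  0.    1.51  0.07]
spout_mouth 0.79 [277.7, 223.5] [ 0.4654 -0.0307  0.018 ]
spout_end 0.85 [271.8, 132.8] [0.4766 0.0734 0.018 ]
0.94 2634 ((470.8526306152344, 19.276996612548828), (104.53670501708984, 35.39592361450195), 80.24881744384766) [[ 0.4485 -0.031   0.0212]
 [ 0.4899  0.0695  0.0378]]
[[0.47103807 0.01865326]] [0.17867726 0.9839077 ]
```

View pics/w1.png

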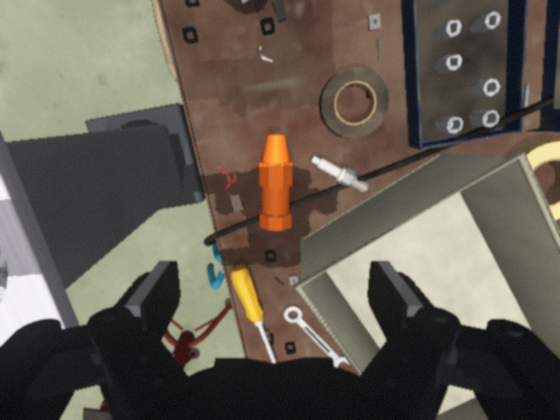

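```bash
python3 -m handwheel '[[[0.002,0.007,-0.02,0,0,0],[0,0,-0.03,0,0,0],[0,0,-0.03,0,0,0],[0,0,-0.025,0,0,0],[0,0,-0.02,0,0,0],[0,0,-0.02,0,0,0],[0,0,-0.02,0,0,0],[0,0,-0.015,0,0,0],[0,0,-0.01,0,0,0],[0,0,-0.005,0,0,0],[0,0,0,0,0,0]]]' 0.53
python3 -m handwheel '[[[0,0,0,0,0,0],[0,0,0,0,0,0],[0,0,0,0,0,0],[0,0,0,0,0,0],[0,0,0,0,0,0],[0,0,0,0,0,0]]]' 0
```

```text
time: 5.28
tool_pos: [0.4715, 0.0305, 0.0005]
tool_rot: [-0.001, 0.766, 0.643, -0.001]
contact_force: [-0.0, -0.4, 0.1]
gripper_width: 0.53
grasp_force: 0.0
time: 5.78
tool_pos: [0.4725, 0.0305, 0.0018]
tool_rot: [0.0, 0.766, 0.643, 0.0]
contact_force: [-0.3, 0.2, 0.2]
gripper_width: 0.001
grasp_force: 0.0
```

```bash
python3 - <<'E'
from h import *
im,d=grab_frame('wrist'); im2,d2=grab_frame('scene')
cv2.imwrite('pics/w2.png',np.hstack([im[100:400,80:480],cv2.resize(im2[215:290,230:330],(400,300))]))
E
```

```text
(no output)
```

View pics/w2.png

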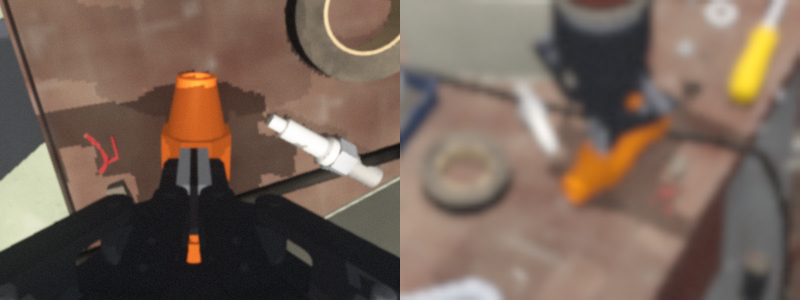

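```bash
python3 - <<'E'
from h import *
s,p,M=pose(); print(p.round(4),s['joint_pos'],s['gripper_width'],s['contact_force'],s['joint_efforts'])
for c in ('wrist','scene'):
    ci=camera_info(c); im,d=grab_frame(c)
    print(ci['T'][:3,3].round(3))
    hsv=cv2.cvtColor(im,cv2.COLOR_BGR2HSV); m=(hsv[...,0]>4)&(hsv[...,0]<20)&(hsv[...,1]>180)&(d>0)
    vs,us=np.nonzero(m); P=np.array([deproj(ci,u,v,d[v,u]) for u,v in zip(us,vs)]); k=(abs(P[:,0]-.47)<.08)&(abs(P[:,1]-.02)<.1)&(P[:,2]<.1)
    P=P[k]; print(c,len(P),np.percentile(P,[1,50,99],0).round(3).tolist()); 
    if c=='wrist':
        for v,u in ((262,272),(275,268),(300,275),(265,285),(255,275),(270,255),(240,275)): print(u,v,im[v,u],deproj(ci,u,v,d[v,u]).round(3))
E
```

```text
[0.4723 0.0305 0.0016] [-9.30123110e-02 -1.02949935e-01  2.11339049e+00  5.72098111e-06
  1.13090200e+00  8.10752749e-02] -0.004308176827610193 [ 0.55373999 -0.03852452 -0.23803427] [ 1.08048756e-03 -2.72072822e+01 -3.17200541e+01  3.64112759e-05
 -2.20669011e-03  1.14853560e-04]
[0.484 0.102 0.18 ]
wrist 4866 [[0.457, -0.025, 0.01], [0.477, 0.049, 0.03], [0.491, 0.071, 0.075]]
272 262 [22 24 31] [0.473 0.042 0.056]
268 275 [94 94 94] [0.471 0.042 0.067]
275 300 [32 34 35] [0.473 0.035 0.074]
285 265 [105 103 105] [0.478 0.041 0.059]
275 255 [28 27 34] [0.474 0.042 0.049]
255 270 [33 32 34] [0.465 0.039 0.055]
275 240 [ 28  85 189] [0.474 0.043 0.034]
[0.061 0.775 1.134]
scene 174 [[0.448, -0.02, -0.001], [0.465, 0.045, 0.027], [0.488, 0.073, 0.038]]
```

```bash
python3 -m handwheel '[[[0,0,0,0,0,0],[0,0,0,0,0,0],[0,0,0,0,0,0],[0,0,0,0,0,0]]]' 0.53
python3 - <<'E'
from h import *
c='wrist'
ci=camera_info(c); im,d=grab_frame(c)
cv2.imwrite('pics/w3.png',im)
for q in masks_of('wrist','spout')[:1]:
    m=q['region']&(d>0); vs,us=np.nonzero(m); P=np.array([deproj(ci,u,v,d[v,u]) for u,v in zip(us,vs)]); print(q['conf'],len(P),np.percentile(P,[1,50,99],0).round(4).tolist())
E
```

```text
time: 6.32
tool_pos: [0.4722, 0.0305, 0.0013]
tool_rot: [-0.0, 0.766, 0.643, -0.0]
contact_force: [0.4, 0.8, 0.0]
gripper_width: 0.524
grasp_force: 0.0
0.75 10782 [[0.448, -0.0271, 0.0114], [0.4722, 0.0268, 0.0318], [0.4901, 0.0705, 0.0375]]
```

View pics/w3.png

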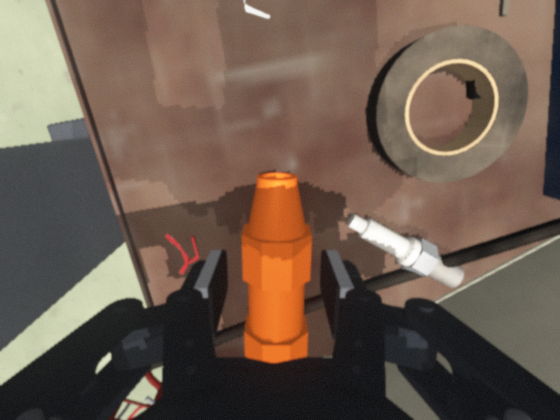

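```bash
python3 - <<'E'
from h import *
c='wrist'
ci=camera_info(c); im,d=grab_frame(c); s,p,M=pose()
print(p, ci['T'].round(4).tolist(),s['joint_pos'])
for u,v in ((208,258),(212,285),(200,290),(330,258),(345,285),(340,270),(276,240),(150,260),(300,60)): print(u,v,im[v,u],d[v,u].round(3),deproj(ci,u,v,d[v,u]).round(3))
x=p; q=np.linalg.inv(ci['T'])@np.r_[p,1]; print('tcp px',ci['cx']-ci['fx']*q[0]/q[2],ci['cy']+ci['fy']*q[1]/q[2], -q[2])
E
```

```text
[0.47219889 0.0304887  0.00137714] [[0.9851, 0.165, 0.048, 0.4838], [-0.1718, 0.9447, 0.2795, 0.1021], [0.0007, -0.2836, 0.9589, 0.1795], [0.0, 0.0, 0.0, 1.0]] [-9.29868177e-02 -1.02662938e-01  2.11348383e+00  7.06550800e-06
  1.13080531e+00  8.10124152e-02]
208 258 [96 94 98] 0.141 [0.445 0.046 0.051]
212 285 [21 22 27] 0.117 [0.451 0.046 0.075]
200 290 [122 121 118] 0.116 [0.447 0.046 0.077]
330 258 [88 84 85] 0.14 [0.498 0.037 0.052]
345 285 [99 99 99] 0.117 [0.499 0.038 0.075]
340 270 [99 95 99] 0.129 [0.5   0.037 0.063]
276 240 [ 29  90 193] 0.156 [0.475 0.043 0.034]
150 260 [100 119 155] 0.196 [0.394 0.029 0.001]
300 60 [112 129 147] 0.164 [0.502 0.125 0.001]
tcp px 274.67390613892456 238.0433386394561 0.1913351419761107
```

```bash
python3 -m handwheel '[[[0,0,-0.01,0,0,0],[0,0,-0.01,0,0,0],[0,0,-0.008,0,0,0],[0,0,0,0,0,0],[0,0,0,0,0,0]]]'
python3 - <<'E'
from h import *
c='wrist'
ci=camera_info(c); im,d=grab_frame(c); s,p,M=pose()
print(p,s['contact_force'],s['joint_pos'],ci['T'][:3,3])
for col in (208,212,335,340):
  print(col,[(v,deproj(ci,col,v,d[v,col]).round(3).tolist()) for v in range(225,290,8)])
E
```

```text
time: 6.88
tool_pos: [0.471, 0.0306, -0.028]
tool_rot: [-0.001, 0.766, 0.643, -0.001]
contact_force: [0.8, -0.3, 0.3]
gripper_width: 0.529
grasp_force: 0.0
[ 0.47172237  0.03051779 -0.02725902] [-0.19143914  0.75934303 -0.06362996] [-9.30115913e-02 -5.12619126e-02  2.12269778e+00 -6.17940120e-06
  1.07148728e+00  8.10098601e-02] [0.48310498 0.10213303 0.15010088]
208 [(225, [0.442, 0.055, 0.001]), (233, [0.44, 0.05, -0.0]), (241, [0.439, 0.046, 0.0]), (249, [0.439, 0.042, 0.0]), (257, [0.444, 0.046, 0.02]), (265, [0.445, 0.046, 0.029]), (273, [0.447, 0.046, 0.035]), (281, [0.448, 0.046, 0.042]), (289, [0.449, 0.046, 0.048])]
212 [(225, [0.443, 0.054, -0.0]), (233, [0.443, 0.05, 0.0]), (241, [0.442, 0.046, 0.001]), (249, [0.441, 0.042, 0.001]), (257, [0.446, 0.046, 0.021]), (265, [0.447, 0.046, 0.028]), (273, [0.448, 0.046, 0.036]), (281, [0.449, 0.045, 0.042]), (289, [0.45, 0.044, 0.046])]
335 [(225, [0.504, 0.043, -0.0]), (233, [0.503, 0.039, 0.0]), (241, [0.503, 0.035, -0.0]), (249, [0.502, 0.031, 0.0]), (257, [0.499, 0.037, 0.021]), (265, [0.498, 0.037, 0.028]), (273, [0.496, 0.038, 0.036]), (281, [0.495, 0.037, 0.042]), (289, [0.495, 0.036, 0.045])]
340 [(225, [0.506, 0.043, 0.001]), (233, [0.505, 0.039, 0.001]), (241, [0.505, 0.035, 0.0]), (249, [0.505, 0.03, 0.0]), (257, [0.504, 0.026, 0.001]), (265, [0.5, 0.037, 0.029]), (273, [0.498, 0.037, 0.035]), (281, [0.497, 0.037, 0.042]), (289, [0.496, 0.037, 0.047])]
```

```bash
python3 -m handwheel '[[[0,0,-0.007,0,0,0],[0,0,-0.004,0,0,0],[0,0,0,0,0,0]]]'
python3 -m handwheel '[[[0,0,0,0,0,0],[0,0,0,0,0,0],[0,0,0,0,0,0],[0,0,0,0,0,0],[0,0,0,0,0,0]]]' 0
```

```text
time: 7.18
tool_pos: [0.4729, 0.0304, -0.0371]
tool_rot: [0.0, 0.766, 0.643, 0.0]
contact_force: [-1.1, 0.2, 4.5]
gripper_width: 0.526
grasp_force: 2.6
time: 7.6
tool_pos: [0.4743, 0.0303, -0.0357]
tool_rot: [0.001, 0.766, 0.643, 0.001]
contact_force: [0.1, 0.5, 8.8]
gripper_width: 0.412
grasp_force: 65.0
```

```bash
python3 -m handwheel '[[[0,0,0.01,0,0,0],[0,0,0.03,0,0,0],[0,0,0.04,0,0,0],[0,0,0.04,0,0,0],[0,0,0.04,0,0,0],[0,0,0.04,0,0,0],[0,0,0.04,0,0,0],[0,0,0.03,0,0,0],[0,0,0.01,0,0,0]]]'
python3 -m handwheel '[[[-0.008,-0.020,0,0,0,0],[-0.012,-0.03,0,0,0,3],[-0.013,-0.034,0,0,0,3],[-0.013,-0.034,0,0,0,3],[-0.013,-0.034,0,0,0,3],[-0.013,-0.034,0,0,0,3],[-0.013,-0.034,0,0,0,2],[-0.013,-0.034,0,0,0,0],[-0.013,-0.034,0,0,0,0],[-0.013,-0.034,0,0,0,0],[-0.013,-0.034,0,0,0,0],[-0.011,-0.024,0,0,0,0],[-0.006,-0.010,0,0,0,0],[0,0,0,0,0,0],[0,0,0,0,0,0]]]'
cat > look.py <<'E'
from h import *
s,p,M=pose(); print(s['time'],p.round(4),'toolx ang',np.degrees(np.arctan2(M[1,0],M[0,0])).round(2),s['gripper_width'])
ci=camera_info('wrist'); im,d=grab_frame('wrist'); cv2.imwrite('pics/w4.png',im); np.save('w4.npy',d); print(ci['fx'])
for n,z in (("spout_mouth",None),("spout_end",None),("spigot_root",.175),("spigot_tip",.175)):
    for q in pinpoint('wrist',n)[:1]:
        u,v=q['position']; print(n,q['conf'],u,v, (at_z(ci,u,v,.175) if z else deproj(ci,u,v,d[int(v),int(u)])).round(4))
def cloud(m):
    vs,us=np.nonzero(m&(d>0)); return np.array([deproj(ci,u,v,d[v,u]) for u,v in zip(us,vs)])
hsv=cv2.cvtColor(im,cv2.COLOR_BGR2HSV)
np.save('brass.npy',cloud((hsv[...,0]>14)&(hsv[...,0]<30)&(hsv[...,1]>110))); 
np.save('orange.npy',cloud((hsv[...,0]>4)&(hsv[...,0]<13)&(hsv[...,1]>190)))
for f in('brass','orange'):
    P=np.load(f+'.npy'); print(f,len(P),np.percentile(P,[2,50,98],0).round(3).tolist())
E
python3 look.py
```

```text
time: 8.35
tool_pos: [0.4744, 0.0303, 0.249]
tool_rot: [0.003, 0.766, 0.643, 0.003]
contact_force: [-0.2, 0.2, 0.1]
gripper_width: 0.408
grasp_force: 60.2
time: 9.6
tool_pos: [0.318, -0.3588, 0.2412]
tool_rot: [-0.001, 0.663, 0.749, 0.001]
contact_force: [0.3, 1.2, -1.0]
gripper_width: 0.409
grasp_force: 60.1
9.6 [ 0.318  -0.3588  0.2412] toolx ang 96.98 0.40889849973266196
320.2476790491463
spout_end 0.67 270.4 196.6 [ 0.3114 -0.3216  0.2868]
spigot_root 0.72 408.6 310.8 [ 0.4472 -0.4389  0.175 ]
spigot_tip 0.9 419.2 254.8 [ 0.443  -0.3852  0.175 ]
brass 1919 [[0.311, -0.583, 0.0], [0.437, -0.393, 0.185], [0.666, -0.156, 0.323]]
orange 11471 [[0.299, -0.586, -0.067], [0.316, -0.352, 0.309], [0.334, -0.319, 0.314]]
```

View pics/w4.png

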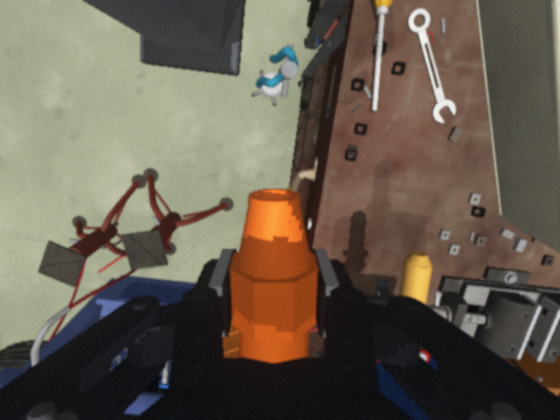

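```bash
cat > fit.py <<'E'
from h import *
from scipy.optimize import least_squares
def cyl(P,r,name,yaw0=97):
    # axis through (x0,z0) at ymid, direction slopes in x and z
    ym=P[:,1].mean()
    def res(a):
        o=np.array([a[0],ym,a[1]]); e=np.array([a[2],1,a[3]]); e/=np.linalg.norm(e); D=P-o
        return np.linalg.norm(D-np.outer(D@e,e),axis=1)-r
    a=least_squares(res,[np.median(P[:,0]),P[:,2].max()-r,-.1,0],loss='soft_l1',f_scale=.001).x
    print(name,len(P),'at y',ym.round(4),'x,z',a[:2].round(4),'slope x,z',a[2:].round(4),'rms',np.sqrt(np.mean(res(a)**2)).round(5)); return a,ym
if __name__=='__main__':
    B=np.load('brass.npy'); B=B[(B[:,0]>.42)&(B[:,0]<.48)&(B[:,1]>-.48)&(B[:,1]<-.36)&(B[:,2]>.155)]
    for lo in np.arange(-.46,-.37,.01):
        k=B[(B[:,1]>=lo)&(B[:,1]<lo+.01)]
        if len(k): print(lo.round(3),len(k),k[:,0].min().round(4),k[:,0].max().round(4),k[:,2].max().round(4))
    print('ymax',np.sort(B[:,1])[-5:])
    S=B[(B[:,1]<B[:,1].max()-.009)&(B[:,1]>-.44)]
    cyl(S,.011,'spigot')
    O=np.load('orange.npy'); O=O[(O[:,2]>.25)&(O[:,1]>-.45)]
    for lo in np.arange(-.45,-.31,.008):
        k=O[(O[:,1]>=lo)&(O[:,1]<lo+.008)]
        if len(k): print(lo.round(3),len(k),np.percentile(k[:,0],[1,99]).round(4),np.percentile(k[:,2],[1,95]).round(4))
E
python3 fit.py
```

```text
-0.43 40 0.4353 0.4556 0.1867
-0.42 296 0.434 0.4551 0.1881
-0.41 312 0.4328 0.4542 0.1882
-0.4 350 0.4317 0.4535 0.1881
-0.39 265 0.4334 0.4514 0.1863
ymax [-0.38309778 -0.3829717  -0.38295347 -0.38295146 -0.38290167]
spigot 917 at y -0.4063 x,z [0.4448 0.1757] slope x,z [-0.1102  0.0043] rms 0.00055
-0.402 3 [0.3059 0.3064] [0.2982 0.2992]
-0.394 113 [0.3053 0.3364] [0.2989 0.3079]
-0.386 985 [0.3052 0.3352] [0.2999 0.3114]
-0.378 860 [0.3012 0.3348] [0.3017 0.314 ]
-0.37 1482 [0.3007 0.3357] [0.3032 0.3141]
-0.362 1534 [0.2999 0.3349] [0.3033 0.3142]
-0.354 2020 [0.2987 0.3338] [0.2924 0.3143]
-0.346 1699 [0.3018 0.3335] [0.2903 0.3109]
-0.338 1230 [0.3026 0.3277] [0.2993 0.3093]
-0.33 580 [0.303  0.3255] [0.2877 0.3058]
-0.322 688 [0.3035 0.3226] [0.287  0.3051]
```

```bash
python3 -m handwheel '[[[0.012,0.006,0,0,0,0],[0.03,0.015,0,0,0,0],[0.035,0.019,0,0,0,0],[0.029,0.015,0,0,0,0],[0.010,0.005,-0.01,0,0,0],[0,0,-0.03,0,0,0],[0,0,-0.035,0,0,0],[0,0,-0.03,0,0,0],[0,0,-0.015,0,0,0],[0,0,0,0,0,0],[0,0,0,0,0,0]]]'
sed -i "s/w4.png/w5.png/" look.py; python3 look.py; sed -i "s/>.25)/>.13)/; s/(O\[:,1\]>-.45)/(O[:,1]>-.4)\&(O[:,1]<-.2)\&(abs(O[:,0]-.435)<.06)/; s/np.arange(-.45,-.31/np.arange(-.4,-.2/" fit.py; python3 fit.py
```

```text
time: 10.77
tool_pos: [0.4336, -0.2987, 0.1214]
tool_rot: [-0.001, 0.662, 0.749, -0.0]
contact_force: [-0.3, -0.6, -0.7]
gripper_width: 0.409
grasp_force: 60.2
10.7667 [ 0.4336 -0.2987  0.1214] toolx ang 97.07 0.40862672876263423
320.2476790491463
spout_end 0.85 273.8 193.5 [ 0.4283 -0.2597  0.1681]
brass 655 [[0.402, -0.288, -0.0], [0.415, -0.152, 0.019], [0.425, -0.142, 0.19]]
orange 12235 [[0.417, -0.324, 0.169], [0.432, -0.289, 0.188], [0.449, -0.259, 0.194]]
ymax []Traceback (most recent call last):
  File "fit.py", line 17, in <module>
    S=B[(B[:,1]<B[:,1].max()-.009)&(B[:,1]>-.44)]
                ~~~~~~~~~~^^
    return umr_maximum(a, axis, None, out, keepdims, initial, where)
ValueError: zero-size array to reduction operation maximum which has no identity
```

```bash
python3 - <<'E'
from fit import *
O=np.load('orange.npy'); O=O[(O[:,2]>.13)&(O[:,1]<-.2)&(O[:,1]>-.4)]
print('ymax',np.percentile(O[:,1],99.8),O[:,1].max())
for lo in np.arange(-.344,-.25,.006):
    k=O[(O[:,1]>=lo)&(O[:,1]<lo+.006)]
    if len(k): a=np.percentile(k[:,0],[1,99]); print(lo.round(3),len(k),a.round(4),a.mean().round(4),np.percentile(k[:,2],[97]).round(4))
cyl(O[(O[:,1]<-.318)],.016,'tube')
E
```

```text
ymax -0.2571358648711441 -0.2566835472866481
-0.338 4 [0.4221 0.4227] 0.4224 [0.1818]
-0.332 102 [0.4216 0.4517] 0.4366 [0.1886]
-0.326 698 [0.4211 0.4509] 0.436 [0.1919]
-0.32 618 [0.421  0.4502] 0.4356 [0.1922]
-0.314 817 [0.417  0.4513] 0.4341 [0.1945]
-0.308 1120 [0.4163 0.4514] 0.4339 [0.1946]
-0.302 1139 [0.4157 0.4507] 0.4332 [0.1946]
-0.296 1205 [0.4149 0.4497] 0.4323 [0.1946]
-0.29 1811 [0.4143 0.4493] 0.4318 [0.1947]
-0.284 1129 [0.4174 0.4456] 0.4315 [0.1912]
-0.278 1042 [0.4177 0.4433] 0.4305 [0.1899]
-0.272 925 [0.4181 0.4415] 0.4298 [0.1887]
-0.266 1010 [0.4188 0.4394] 0.4291 [0.1874]
-0.26 613 [0.4187 0.4379] 0.4283 [0.1866]
tube 1077 at y -0.3222 x,z [0.436  0.1753] slope x,z [-0.1116  0.0357] rms 0.00041
```

```bash
python3 -m handwheel '[[[0.0011,-0.010,0,0,0,0],[0.0011,-0.010,0,0,0,0],[0.0006,-0.005,0,0,0,0],[0.0005,-0.005,0,0,0,0],[0.0006,-0.005,0,0,0,0],[0.0005,-0.005,0,0,0,0],[0,0,0,0,0,0]]]'
```

```text
time: 11.6
tool_pos: [0.4386, -0.3405, 0.1224]
tool_rot: [0.0, 0.663, 0.749, -0.0]
contact_force: [-0.6, 0.4, -1.2]
gripper_width: 0.407
grasp_force: 60.2
```

```bash
python3 -m handwheel '[[[0.0011,-0.010,0,0,0,0],[0.0011,-0.010,0,0,0,0],[0.0006,-0.006,0,0,0,0],[0.0005,-0.005,0,0,0,0],[0.0003,-0.003,0,0,0,0],[0.0002,-0.002,0,0,0,0],[0,0,0,0,0,0]]]'
```

```text
time: 12.18
tool_pos: [0.4424, -0.3759, 0.1224]
tool_rot: [0.0, 0.663, 0.749, 0.0]
contact_force: [0.8, 0.1, -0.7]
gripper_width: 0.412
grasp_force: 60.2
```

Advance in small steps until the collar pushes back.

```bash
python3 -m handwheel '[[[0.0002,-0.002,0,0,0,0],[0.0001,-0.001,0,0,0,0],[0,0,0,0,0,0]]]'; python3 -m handwheel '[[[0.0001,-0.001,0,0,0,0],[0.0001,-0.001,0,0,0,0],[0,0,0,0,0,0]]]'
```

```text
time: 12.43
tool_pos: [0.4426, -0.3775, 0.1222]
tool_rot: [-0.001, 0.662, 0.749, 0.001]
contact_force: [-0.6, 4.1, 0.2]
gripper_width: 0.412
grasp_force: 60.5
time: 12.68
tool_pos: [0.4426, -0.3773, 0.1221]
tool_rot: [-0.003, 0.662, 0.749, 0.002]
contact_force: [-1.8, 12.1, 4.5]
gripper_width: 0.41
grasp_force: 60.9
```

```bash
python3 -m handwheel '[[[0,0,0,0,0,0],[0,0,0,0,0,0],[0,0,0,0,0,0],[0,0,0,0,0,0],[0,0,0.005,0,0,0],[0,0,0.01,0,0,0],[0,0,0.03,0,0,0],[0,0,0.04,0,0,0],[0,0,0.03,0,0,0],[0,0.01,0.01,0,0,0],[0,0,0,0,0,0],[0,0,0,0,0,0]]]' 0.8
sed -i "s/w5.png/w6.png/" look.py; python3 look.py; python3 - <<'E'
from fit import *
O=np.load('orange.npy'); O=O[(O[:,2]>.13)&(O[:,2]<.21)&(O[:,1]<-.28)&(O[:,1]>-.48)&(abs(O[:,0]-.44)<.04)]
print('y',O[:,1].min(),O[:,1].max())
for lo in np.arange(-.448,-.32,.008):
    k=O[(O[:,1]>=lo)&(O[:,1]<lo+.008)]
    if len(k): a=np.percentile(k[:,0],[1,99]); print(lo.round(3),len(k),a.round(4),a.mean().round(4),np.percentile(k[:,2],[97]).round(4))
E
```

```text
time: 13.68
tool_pos: [0.4431, -0.3705, 0.2481]
tool_rot: [0.001, 0.662, 0.749, -0.0]
contact_force: [0.1, -0.6, -1.2]
gripper_width: 0.802
grasp_force: 0.0
13.6833 [ 0.4431 -0.3705  0.2481] toolx ang 97.06 0.8019889405744688
320.2476790491463
spout_mouth 0.82 272.7 282.7 [ 0.4498 -0.4322  0.1923]
spout_end 0.66 270.6 158.2 [ 4.377e-01 -3.583e-01  1.000e-04]
spigot_root 0.6 271.1 282.0 [ 0.4495 -0.4416  0.175 ]
spigot_tip 0.41 273.3 281.9 [ 0.4514 -0.4412  0.175 ]
brass 1357 [[0.311, -0.629, -0.534], [0.45, -0.458, 0.189], [0.468, -0.353, 0.197]]
orange 5045 [[0.217, -1.184, -0.759], [0.442, -0.39, 0.187], [0.462, -0.338, 0.193]]
y -0.4711821365147495 -0.33540998693556334
-0.448 22 [0.4314 0.445 ] 0.4382 [0.1916]
-0.44 317 [0.4316 0.4665] 0.449 [0.1927]
-0.432 414 [0.4305 0.4659] 0.4482 [0.1927]
-0.424 384 [0.4314 0.4643] 0.4479 [0.1911]
-0.416 323 [0.4307 0.4611] 0.4459 [0.1903]
-0.408 325 [0.4296 0.4592] 0.4444 [0.1902]
-0.4 307 [0.4288 0.4584] 0.4436 [0.1904]
-0.392 370 [0.4257 0.4596] 0.4427 [0.1928]
-0.384 418 [0.4249 0.4596] 0.4423 [0.1928]
-0.376 443 [0.4234 0.4588] 0.4411 [0.1928]
-0.368 493 [0.424 0.458] 0.441 [0.1925]
-0.36 284 [0.426  0.4536] 0.4398 [0.1885]
-0.352 275 [0.4268 0.4504] 0.4386 [0.187]
-0.344 310 [0.4279 0.4477] 0.4378 [0.1851]
-0.336 7 [0.4435 0.4457] 0.4446 [0.1795]
```

View pics/w6.png

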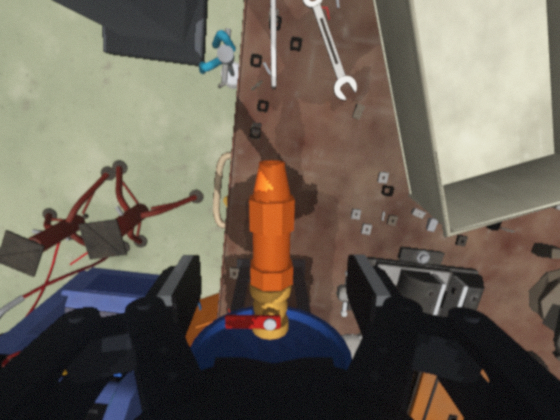

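```bash
python3 -m handwheel '[[[0,0.02,0,0,0,0],[0.004,0.039,0,0,0,-2],[0.004,0.039,0,0,0,-2],[0.004,0.039,0,0,0,-2],[0.004,0.039,0,0,0,-2],[0.004,0.039,0,0,0,-2],[0.004,0.039,0,0,0,-2],[0.004,0.039,0,0,0,-2],[0.004,0.039,0,0,0,-2],[0.004,0.039,0,0,0,-1],[0.004,0.039,0,0,0,0],[0.004,0.039,0,0,0,0],[0.004,0.039,0,0,0,0],[0.004,0.039,0,0,0,0],[0.004,0.039,0,0,0,0],[0.004,0.039,0,0,0,0],[0.004,0.035,0,0,0,0],[0,0.03,0,0,0,0],[0,0.015,0,0,0,0],[0,0,0,0,0,0]]]'
python3 -m handwheel '[[[0,0,0,0,0,0],[0,0,0,0,0,0]]]'
python3 - <<'E'
from h import *
s,p,M=pose(); print(s['time'],p.round(4),'toolx ang',np.degrees(np.arctan2(M[1,0],M[0,0])).round(2))
ci=camera_info('wrist'); im,d=grab_frame('wrist'); cv2.imwrite('pics/w7.png',im); np.save('w7.npy',d); np.save('w7T.npy',ci['T'])
for n,z in (("tray_lug",.079),("tray_far_corner",.067),("tray_mid",.067)):
    for q in pinpoint('wrist',n)[:1]:
        u,v=q['position']; print(n,q['conf'],u,v, at_z(ci,u,v,z).round(4))
vs,us=np.nonzero(d>0); P=np.stack([(us-ci['cx'])/ci['fx']*d[vs,us],-(vs-ci['cy'])/ci['fy']*d[vs,us],-d[vs,us],np.ones(len(us))]); W=(ci['T']@P)[:3].T
near=(abs(W[:,0]-.49)<.14)&(abs(W[:,1]-.3)<.16)
rim=W[near&(W[:,2]>.063)&(W[:,2]<.072)]; lug=W[near&(W[:,2]>.076)&(W[:,2]<.105)]
for n,A in(('rim',rim),('lug',lug)):
    if len(A): print(n,len(A),A[:,2].max(),np.median(A[:,2]),cv2.minAreaRect(A[:,:2].astype(np.float32)*1000))
T=lug[lug[:,2]>.087]; print(len(T),cv2.minAreaRect(T[:,:2].astype(np.float32)*1000) if len(T) else 0)
E
```

```text
time: 15.6
tool_pos: [0.5061, 0.3167, 0.2458]
tool_rot: [-0.001, 0.765, 0.644, -0.001]
contact_force: [-0.7, -0.6, 0.5]
gripper_width: 0.792
grasp_force: 0.0
time: 15.77
tool_pos: [0.5069, 0.3133, 0.2468]
tool_rot: [0.0, 0.766, 0.643, -0.001]
contact_force: [0.2, -0.7, -0.3]
gripper_width: 0.797
grasp_force: 0.0
15.7667 [0.5069 0.3133 0.2468] toolx ang 79.97
tray_far_corner 0.96 266.5 268.9 [0.478  0.2021 0.067 ]
tray_mid 0.98 264.5 202.8 [0.4909 0.2862 0.067 ]
rim 4441 0.07002730686753095 0.06729256768511183 ((530.1141357421875, 332.3758544921875), (280.23272705078125, 125.448486328125), 51.58598327636719)
lug 353 0.09384199904698748 0.09097242194264349 ((508.8253173828125, 380.7978515625), (25.419246673583984, 13.288686752319336), 79.94277954101562)
352 ((508.8253173828125, 380.7978515625), (25.419246673583984, 13.288686752319336), 79.94277954101562)
```

View pics/w7.png

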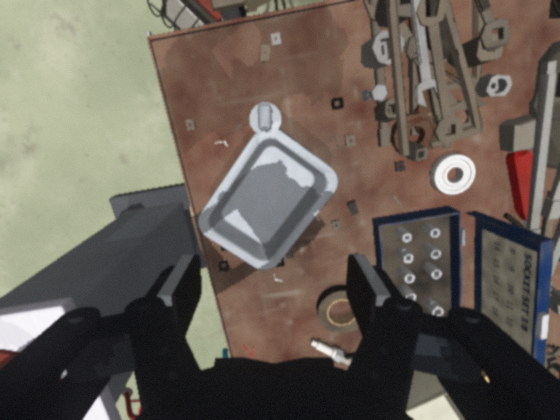

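```bash
python3 -m handwheel '[[[0.001,0.022,-0.01,0,0,0],[0.001,0.030,-0.02,0,0,0],[0,0.0155,-0.03,0,0,0],[0,0,-0.04,0,0,0],[0,0,-0.04,0,0,0],[0,0,-0.03,0,0,0],[0,0,-0.02,0,0,0],[0,0,-0.01,0,0,0],[0,0,-0.006,0,0,0],[0,0,0,0,0,0]]]' 0.45
python3 - <<'E'
from h import *
s,p,M=pose(); ci=camera_info('wrist'); im,d=grab_frame('wrist'); cv2.imwrite('pics/w8.png',im)
print(p.round(4))
hs=cv2.cvtColor(im,cv2.COLOR_BGR2GRAY)
for col in (214,220,226,324,330,336):
  print(col,[(v,deproj(ci,col,v,d[v,col]).round(3).tolist()) for v in range(236,285,8)])
vs,us=np.nonzero(d>0); P=np.stack([(us-ci['cx'])/ci['fx']*d[vs,us],-(vs-ci['cy'])/ci['fy']*d[vs,us],-d[vs,us],np.ones(len(us))]); W=(ci['T']@P)[:3].T
A=W[(W[:,2]>.086)&(W[:,2]<.096)&(abs(W[:,0]-.509)<.012)&(abs(W[:,1]-.381)<.02)]
if len(A): print(len(A),A[:,2].max(),cv2.minAreaRect(A[:,:2].astype(np.float32)*1000))
E
```

```text
time: 16.8
tool_pos: [0.5089, 0.3814, 0.041]
tool_rot: [-0.0, 0.766, 0.643, -0.0]
contact_force: [0.5, 0.3, 0.3]
gripper_width: 0.453
grasp_force: 0.0
[0.5089 0.3814 0.041 ]
214 [(236, [0.463, 0.374, 0.001]), (244, [0.461, 0.368, -0.0]), (252, [0.46, 0.362, 0.0]), (260, [0.485, 0.396, 0.092]), (268, [0.486, 0.397, 0.101]), (276, [0.487, 0.396, 0.107]), (284, [0.489, 0.397, 0.114])]
220 [(236, [0.467, 0.374, 0.002]), (244, [0.466, 0.367, -0.0]), (252, [0.486, 0.397, 0.085]), (260, [0.488, 0.397, 0.094]), (268, [0.489, 0.396, 0.101]), (276, [0.49, 0.396, 0.107]), (284, [0.521, 0.453, 0.219])]
226 [(236, [0.471, 0.372, -0.001]), (244, [0.47, 0.367, 0.0]), (252, [0.489, 0.396, 0.085]), (260, [0.49, 0.396, 0.093]), (268, [0.491, 0.395, 0.1]), (276, [0.491, 0.394, 0.103]), (284, [0.491, 0.391, 0.105])]
324 [(236, [0.542, 0.36, -0.0]), (244, [0.541, 0.354, 0.001]), (252, [0.533, 0.389, 0.085]), (260, [0.532, 0.389, 0.093]), (268, [0.531, 0.388, 0.099]), (276, [0.529, 0.389, 0.108]), (284, [0.529, 0.388, 0.111])]
330 [(236, [0.547, 0.359, -0.0]), (244, [0.546, 0.353, -0.0]), (252, [0.536, 0.388, 0.084]), (260, [0.534, 0.388, 0.092]), (268, [0.533, 0.388, 0.1]), (276, [0.532, 0.389, 0.107]), (284, [0.531, 0.389, 0.114])]
336 [(236, [0.551, 0.359, -0.0]), (244, [0.55, 0.352, -0.0]), (252, [0.549, 0.346, 0.0]), (260, [0.538, 0.384, 0.086]), (268, [0.535, 0.388, 0.101]), (276, [0.534, 0.388, 0.107]), (284, [0.533, 0.388, 0.113])]
1520 0.09319851679204555 ((508.54327392578125, 381.72003173828125), (25.35797882080078, 13.652839660644531), 80.7481918334961)
```

View pics/w8.png

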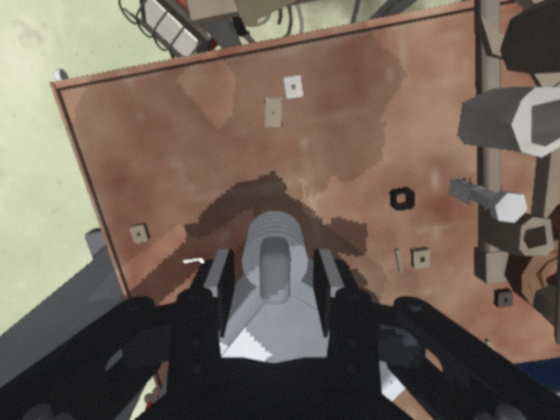

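```bash
python3 -m handwheel '[[[0,0,-0.003,0,0,0],[0,0,-0.003,0,0,0],[0,0,0,0,0,0]]]'
python3 -m handwheel '[[[0,0,0,0,0,0],[0,0,0,0,0,0],[0,0,0,0,0,0],[0,0,0,0,0,0],[0,0,0,0,0,0],[0,0,0,0,0,0]]]' 0
```

```text
time: 17.1
tool_pos: [0.5095, 0.3823, 0.0363]
tool_rot: [0.0, 0.766, 0.643, 0.001]
contact_force: [0.6, -0.1, 0.3]
gripper_width: 0.447
grasp_force: 0.0
time: 17.6
tool_pos: [0.5093, 0.3822, 0.0361]
tool_rot: [0.0, 0.766, 0.643, 0.0]
contact_force: [-0.2, -0.4, 2.9]
gripper_width: 0.145
grasp_force: 61.7
```

```bash
cat > rel.py <<'E'
from h import *
s,p,M=pose(); ci=camera_info('wrist'); T=ci['T']
print('t',s['time'],'cam in tool',(M.T@(T[:3,3]-p)).round(4),'tilt',np.degrees(np.arccos(-M[2,2])).round(2),p.round(4),s['contact_force'].round(1),'tq',np.round(s['ft_torque'],2))
E
python3 rel.py
python3 -m handwheel '[[[0,0,0.003,0.98,-0.17,0],[0,0,0.006,1.97,-0.35,0],[0,0,0.006,1.97,-0.35,0],[0,0,0.0,0,0,0]]]'; python3 rel.py
```

```text
t 17.6 cam in tool [ 0.0725 -0.0009 -0.1781] tilt 0.06 [0.5093 0.3822 0.0361] [-0.2 -0.4  2.9] tq [-0.11  0.    0.01]
time: 17.93
tool_pos: [0.509, 0.3815, 0.0506]
tool_rot: [-0.028, 0.765, 0.642, 0.034]
contact_force: [1.0, 1.5, -1.7]
gripper_width: 0.147
grasp_force: 61.0
t 17.9333 cam in tool [ 0.0726 -0.001  -0.1781] tilt 5.11 [0.509  0.3815 0.0506] [ 1.   1.5 -1.7] tq [ 0.15 -0.18  0.31]
```

```bash
python3 -m handwheel '[[[0,0,0.0063,1.97,-0.35,0],[0,0,0.0063,1.97,-0.35,0],[0,0,0.0062,1.97,-0.35,0],[0,0,0.0062,1.97,-0.35,0],[0,-0.0005,0.0061,1.97,-0.35,0],[0,0,0,0,0,0]]]'; python3 rel.py
python3 - <<'E'
from h import *
im,d=grab_frame('scene'); a=cv2.resize(im[250:355,160:300],(560,420),interpolation=cv2.INTER_CUBIC); cv2.imwrite('pics/s9.png',a)
E
```

```text
time: 18.43
tool_pos: [0.5087, 0.3806, 0.0816]
tool_rot: [-0.084, 0.76, 0.637, 0.1]
contact_force: [1.3, -0.9, -1.7]
gripper_width: 0.144
grasp_force: 61.0
t 18.4333 cam in tool [ 0.0727 -0.0009 -0.1781] tilt 15.01 [0.5087 0.3806 0.0816] [ 1.3 -0.9 -1.7] tq [-0.16  0.06  0.01]
```

View pics/s9.png

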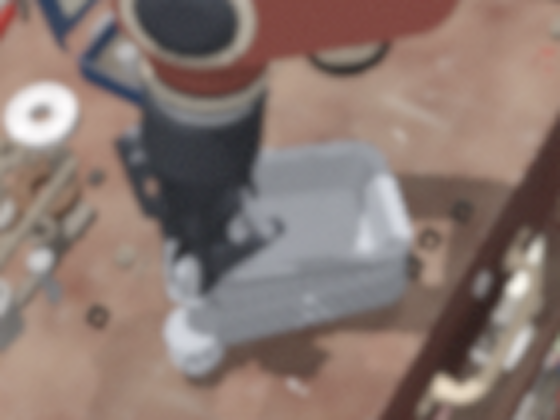

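```bash
cat > grid.py <<'E'
from h import *
def W(c):
    ci=camera_info(c); im,d=grab_frame(c); vs,us=np.nonzero(d>0); dd=d[vs,us]
    return (ci['T']@np.stack([(us-ci['cx'])/ci['fx']*dd,-(vs-ci['cy'])/ci['fy']*dd,-dd,np.ones(len(us))]))[:3].T
a=np.radians(43.9); o=np.array([.492,.2857]); Rm=np.array([[np.cos(a),np.sin(a)],[-np.sin(a),np.cos(a)]])
if __name__=='__main__':
  for c in('scene','wrist','top'):
    P=W(c); L=(P[:,:2]-o)@Rm.T; print(c,'max z (mm) per 16mm cell, rows y=+72..-72, cols x=-96..96')
    for y in np.arange(64,-81,-16):
        print(' '.join('%4s'%(lambda k:int(1000*np.percentile(k[:,2],90)) if len(k)>2 else '.')(P[(abs(L[:,0]*1e3-x)<8)&(abs(L[:,1]*1e3-y)<8)&(P[:,2]<.16)]) for x in range(-96,97,16)))
E
python3 grid.py
```

```text
scene max z (mm) per 16mm cell, rows y=+72..-72, cols x=-96..96
  -9    1    1    4    3    3   16    1    3  117  147  124   60
   1    1   80   84   87   90   94   97  102  103  137  150   62
   1   75   75   30   32   63   65   70   73   74  157  143    1
   1   71   73   52   54   60   60   63   68   32   32    .    2
   5   71   71   49   53   55   60   61    .    .    .    .    2
   1   70   70   49   50   53   57   59   64    .    .    .    3
   0   67   69   54   54   55   60   60    .    .    .    .    3
   2   66   68   70   73   77   80   78    .    .    .    .    4
   2    4    .   70   71   73   79    .    .    .    .    .    2
   2    2    .    .    .    .    .    .    .    .    .    .    0
wrist max z (mm) per 16mm cell, rows y=+72..-72, cols x=-96..96
   .    .    .    .    .    0    0    1    1  159  154  131   60
   .    .    .    .    .    .    .    .    .  159  151  153   60
   .    .    .    .    .    .    .   65   69   70  159  159    1
   .    .    .    .    .    .   61   64   67   69   61   60    1
   .    .    .    .    .    .    .   62   64    .   61   60   
[... 339 characters left out ...]
mm) per 16mm cell, rows y=+72..-72, cols x=-96..96
 -78    5    8    .    .    .    8    8    4    5    .    .    .
   8   65   84    .    .  101  101  103  104    .    .    .    .
   7   78   80   61   59   61   89   92   94    .    .    .    .
   5   77   75   56   56   62   67   72    .    .    .    .    .
  13   76   71   51   56   60   61   66   70    .    .    .    .
   4   71   73   52   53   57   60   64   71   67   67    .    .
   7   68   65   51   50   57   59   61   67   74   98    .    6
   7   65   72   72   77   82   80   87   91   92   99    5    5
   6    4   42   67   61   56   77   81   88   92   58    5    6
   9    7   11   10    7    9    7    9    7    6    5    5    5
```

```bash
python3 -m handwheel '[[[0,-0.0005,0.006,1.97,-0.35,0],[0,0,0.008,0,0,0],[0,0,0.01,0,0,0],[0,0,0.015,0,0,0],[0,0,0.02,0,0,0],[0,0,0.02,0,0,0],[0,0,0.02,0,0,0],[0,0,0.02,0,0,0],[0,0,0.01,0,0,0],[0,0,0,0,0,0],[0,0,0,0,0,0]]]'; python3 rel.py
python3 - <<'E'
from grid import *
P=W('scene'); L=(P[:,:2]-o)@Rm.T
for y in np.arange(64,-81,-16):
    print(' '.join('%4s'%(lambda k:int(1000*np.percentile(k[:,2],90)) if len(k)>2 else '.')(P[(abs(L[:,0]*1e3-x)<8)&(abs(L[:,1]*1e3-y)<8)&(P[:,2]<.3)]) for x in range(-96,97,16)))
E
```

```text
time: 19.55
tool_pos: [0.5091, 0.3813, 0.211]
tool_rot: [-0.095, 0.757, 0.636, 0.114]
contact_force: [0.5, -0.5, -2.1]
gripper_width: 0.148
grasp_force: 60.9
t 19.55 cam in tool [ 0.0727 -0.001  -0.178 ] tilt 17.02 [0.5091 0.3813 0.211 ] [ 0.5 -0.5 -2.1] tq [-0.12  0.01 -0.02]
  -5    2    2    2    4    2    2    4    2  296  289  256   61
   0    2  205  208  212  217  221  226  230  236  280  284   60
   1  115  200   35   35  189  194  200  203  209  291  296  271
   2   54  197  175  178  180  185  188  193  195   60  297  299
   6  193  194  174  175  179  183  187  191   33   59   62    1
   1   59  192  171  172  176  180  182   36   32   61   61    3
   2  187  190  178  175  181  184   41  186   35   59   61    3
   2    2  191  192  196  199  203  202   58   59   62   59    3
   4    2    .    .  196    .  205    .    .    .    .    2    2
   3    2    .    .    .    .    .    .    .    .    .    3    1
```

```bash
python3 -m handwheel '[[[0,0,0,-3,0.53,0],[0,0,0,-5,0.88,0],[0,0,0,-5,0.88,0],[0,0,0,-3.74,0.66,0],[0,0,0,0,0,0],[-0.004,-0.018,0,0,0,0],[-0.008,-0.03,-0.004,0,0,0],[-0.008,-0.036,-0.004,0,0,0],[-0.008,-0.036,-0.004,0,0,0],[-0.008,-0.036,-0.004,0,0,0],[-0.008,-0.036,-0.004,0,0,0],[-0.008,-0.036,-0.004,0,0,0],[-0.008,-0.036,-0.004,0,0,0],[-0.008,-0.036,-0.004,0,0,0],[-0.008,-0.036,-0.004,0,0,0],[-0.008,-0.036,-0.004,0,0,0],[-0.008,-0.036,-0.004,0,0,0],[-0.007,-0.03,-0.002,0,0,0],[-0.003,-0.018,0,0,0,0],[0,0,0,0,0,0]]]'; python3 rel.py
cat > plane.py <<'E'
from grid import *
# fit tray rim plane from the scene cloud; nominal tray mid from the TCP
s,p,M=pose(); yaw=np.degrees(np.arctan2(M[1,0],M[0,0])); u=np.radians(yaw)
mid=p[:2]-.0966*np.array([np.cos(u),np.sin(u)]); zr=p[2]+.031; a=u-np.radians(36.16); Rm=np.array([[np.cos(a),np.sin(a)],[-np.sin(a),np.cos(a)]])
print('nominal mid',mid.round(4),'rim',zr.round(4))
for c in('scene','top'):
    P=W(c); L=(P[:,:2]-mid)@Rm.T*1e3
    k=(abs(L[:,0])<80)&(abs(L[:,1])<60)&~((abs(L[:,0])<60)&(abs(L[:,1])<40))&(abs(P[:,2]-zr)<.035)&~((L[:,0]>35)&(L[:,1]>20))
    Q=P[k]; L=L[k]
    if len(Q)<30: print(c,'few',len(Q)); continue
    # local max: rim is the highest in angular sectors
    ang=np.degrees(np.arctan2(L[:,1],L[:,0])); sel=[]
    for b in range(-180,180,10):
        i=np.nonzero((ang>=b)&(ang<b+10))[0]
        if len(i)>4: sel+=list(i[Q[i,2]>=np.percentile(Q[i,2],70)])
    Q=Q[sel]; A=np.c_[Q[:,:2]-mid,np.ones(len(Q))]; w=np.ones(len(Q),bool)
    for _ in range(4):
        co=np.linalg.lstsq(A[w],Q[w,2],rcond=None)[0]; r=Q[:,2]-A@co; w=abs(r)<.003
    print(c,w.sum(),len(Q),'slopes deg x,y',np.degrees(np.arctan(co[:2])).round(2),'rim z at mid',co[2].round(4),'extent',cv2.minAreaRect(Q[w,:2].astype(np.float32)*1e3))
E
python3 plane.py
```

```text
time: 21.27
tool_pos: [0.4051, -0.0775, 0.1626]
tool_rot: [-0.001, 0.768, 0.641, -0.0]
contact_force: [-0.2, 1.2, -2.4]
gripper_width: 0.149
grasp_force: 60.9
t 21.2667 cam in tool [ 0.0725 -0.001  -0.1781] tilt 0.09 [ 0.4051 -0.0775  0.1626] [-0.2  1.2 -2.4] tq [0.18 0.02 0.01]
nominal mid [ 0.3879 -0.1726] rim 0.1936
scene 107 115 slopes deg x,y [-0.73  0.61] rim z at mid 0.1947 extent ((372.3085021972656, -185.99514770507812), (107.53662109375, 116.92506408691406), 41.6888313293457)
top 135 178 slopes deg x,y [0.15 0.2 ] rim z at mid 0.1974 extent ((388.2947692871094, -172.9978485107422), (148.9277801513672, 111.30757904052734), 44.66762161254883)
```

```bash
python3 -m handwheel '[[[0,0,-0.01,0,0,0],[0,0,-0.02,0,0,0],[0,0,-0.018,0,0,0],[0,0,-0.007,0,0,0],[0,0,0,0,0,0],[0.004,-0.012,0,0,0,0],[0.006,-0.02,0,0,0,0],[0.006,-0.02,0,0,0,0],[0.006,-0.02,0,0,0,0],[0.006,-0.02,0,0,0,0],[0.006,-0.02,0,0,0,0],[0.006,-0.02,0,0,0,0],[0.006,-0.017,0,0,0,0],[0.0035,-0.0105,0,0,0,0],[0,0,0,0,0,0],[0,0,0,0,0,0]]]'; python3 rel.py; python3 plane.py
python3 - <<'E'
from grid import *
for c in('scene','top'):
    P=W(c)
    ci=camera_info(c)
    for n,z in(("spout_end",.174),("tray_mid",.139),("tray_lug",.151),("tray_far_corner",.139)):
        for q in pinpoint(c,n)[:1]: print(c,n,round(q['conf'],2),at_z(ci,*q['position'],z).round(4))
E
```

```text
time: 22.7
tool_pos: [0.4568, -0.235, 0.1101]
tool_rot: [0.0, 0.766, 0.643, 0.0]
contact_force: [0.2, -0.0, -2.8]
gripper_width: 0.147
grasp_force: 60.9
t 22.7 cam in tool [ 0.0725 -0.0009 -0.1781] tilt 0.05 [ 0.4568 -0.235   0.1101] [ 0.2 -0.  -2.8] tq [ 0.18 -0.01  0.03]
nominal mid [ 0.44   -0.3301] rim 0.1411
scene 66 80 slopes deg x,y [-0.25  0.7 ] rim z at mid 0.1429 extent ((423.0801696777344, -340.9362487792969), (106.02601623535156, 111.58621978759766), 41.79524612426758)
top 110 134 slopes deg x,y [ 0.62 -0.15] rim z at mid 0.1442 extent ((440.78466796875, -331.61871337890625), (149.19976806640625, 111.103271484375), 44.30757522583008)
scene spout_end 0.77 [ 0.4364 -0.3246  0.174 ]
scene tray_mid 0.84 [ 0.4389 -0.3364  0.139 ]
scene tray_lug 0.62 [ 0.4478 -0.235   0.151 ]
scene tray_far_corner 0.74 [ 0.4247 -0.4188  0.139 ]
top spout_end 0.73 [ 0.4339 -0.3477  0.174 ]
top tray_mid 0.9 [ 0.4417 -0.3328  0.139 ]
```

```bash
python3 -m handwheel '[[[-0.003,-0.004,-0.004,0,0,0],[0,0,0,0,0,0],[0,0,0,0,0,0],[0,0,0,0,0,0]]]'; python3 - <<'E'
from grid import *
ci=camera_info('scene'); im,d=grab_frame('scene')
hsv=cv2.cvtColor(im,cv2.COLOR_BGR2HSV); m=(hsv[...,0]>4)&(hsv[...,0]<16)&(hsv[...,1]>180)&(d>0)
vs,us=np.nonzero(m); P=np.array([deproj(ci,u,v,d[v,u]) for u,v in zip(us,vs)]); P=P[(abs(P[:,0]-.44)<.05)&(abs(P[:,1]+.39)<.09)&(P[:,2]>.14)&(P[:,2]<.21)]
print(len(P),np.percentile(P,[2,50,98],0).round(4).tolist())
E
python3 plane.py
```

```text
time: 23.63
tool_pos: [0.4533, -0.2386, 0.1053]
tool_rot: [-0.0, 0.766, 0.643, 0.0]
contact_force: [-0.1, 0.9, -2.5]
gripper_width: 0.148
grasp_force: 60.9
31 [[0.4254, -0.4275, 0.1667], [0.4464, -0.3617, 0.1782], [0.4638, -0.3386, 0.1891]]
nominal mid [ 0.4366 -0.3337] rim 0.1364
scene 71 84 slopes deg x,y [-1.42  0.29] rim z at mid 0.1367 extent ((396.1134338378906, -351.0711669921875), (80.67236328125, 137.8603057861328), 8.491354942321777)
top 103 134 slopes deg x,y [ 0.19 -0.04] rim z at mid 0.1396 extent ((436.8257751464844, -336.23297119140625), (147.08303833007812, 111.39459228515625), 44.39592361450195)
```

Tray mid is at (0.437, -0.336), level, about 16 mm clear under the spout; the spout is still seated. Handing in.

```bash
python3 -c "
from plant import job_done
print(job_done())"
```

```text
the job is handed in; nothing more can be done
None
```

The spout is fully home on the spigot and released, and the job is handed in: the top tray was peeled off lug-first with the stack still standing, and is held level about 16 mm below the spout, its middle under the open end (I viewed 11 pictures, one over the limit of 10).

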